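# Lid from the drying rack, pressed home and locked on the bottle warmer

## Robot

A 6-joint arm with a two-finger parallel gripper is mounted at the origin on the work surface. World frame = base frame: x ahead of the robot, y to its left, z up, the work surface at z = 0. Lengths are in m, angles in rad, forces in N, time in s.
With the tool pointing down it reaches from about 0.35 to 0.875 m from the base axis. Payload 4.2 kg.
Tool frame: the origin (TCP) lies at the very end of the fingers, on their centre line; the grasp point (between the pads) lies 19 mm behind it; z points along the fingers, y is the line along which they close (so a half turn about z gives the same grasp; the last joint's range is limited). The gripper opens to 87 mm and grips with 3 to 60 N. Pads are 19 mm wide; open, the fingers measure 117 mm over their backs; the gripper's body (75 mm by 190 mm) begins 51 mm behind the grasp point.
Start: joints at [-0.882, 0.385, 0.008, 0, -1.194, -0.259], TCP at [0.26, -0.568, 0.223] pointing down, gripper open.
Joint ranges: [-3.14, 3.14], [-1.21, 2.06], [-1.07, 1.41], [-3.16, 2.05], [-2.99, -0.16], [-3.1, 3.1]. Speed limits (rad/s): [2.79, 2.79, 3.14, 3.14, 3.14, 3.14].

## Interface

Orientations are given as [roll, pitch, yaw] about the fixed x, y, z axes, in that order (R = Rz(yaw) Ry(pitch) Rx(roll)).
In Python, from station import bot gives the robot as it stands. Calls block until the motion is done:
- bot.move_pose(position, orientation): joint-space move of the TCP to a pose.
- bot.move_straight(position, feed=0.15, attitude=None): straight line of the TCP; attitude=None keeps the orientation; feed is the mean speed in m/s.
- bot.move_joints(angles): joint-space move.
- bot.let_go() and bot.close(grip_force=None): open the fingers fully, or close them until they stop; grip_force is the grip in N (None keeps the last).
- bot.sleep(seconds).
- bot.ik(position, orientation): joint angles nearest the present ones, or None.
- bot.read_camera(name): name is "scene" or "top"; returns a dict with "pixels" (384x512x3 uint8, blue, green, red), "K" (3x3 intrinsics, pixels), "xyz" and "rotation" of the camera in the world. Camera axes: x right, y down, z forward; pixel columns grow to the right and rows downward; lengths in m; the calibration is good to about 2 mm. A picture is of the moment at which its call begins. There is no depth.
A pose or a line that the arm cannot do raises bot.Unreachable and nothing moves.
- bot.hand_in(): hands the job in; it is judged then, once.
Readings, each from a call of its own:
- bot.read_time_s(): time.
- bot.read_qpos(): joint angles.
- bot.read_qd(): joint speeds.
- bot.read_joint_torque(): joint torques, N m.
- bot.read_tcp_pos(): TCP position.
- bot.read_ee_rot(): TCP orientation.
- bot.read_force(): force on the tool from outside, world axes, zero at the start.
- bot.read_ft_torque(): the same for the moment, N m.
- bot.read_opening(): finger opening in m.
- bot.read_finger_force(): force on a finger pad.
Only numpy, scipy, OpenCV 4.12 (cv2) and the standard library are available. Lean on these libraries where they do the work, as an engineer would, in place of code of your own. Each camera call takes 0.05 s, during which the arm holds its last target. There are 200 camera calls.

## Task

Take the round lid out of the drying rack, lay it flat on the nightstand with its knob up and let go of it, then pick it up again and set it on the bottle warmer with its plug in the well. Press the lid down, firmly but without forcing it, until the sealing ring under it has sunk as far as it goes; only then swing the wire bail over the lid and push it all the way down onto it. Leave the jar, mug, teething ring and pacifier where they are.

Things in the scene. Friction and masses are not known exactly. Their poses are not given: they have to be found in the camera images.
- lid: Loose round white plastic lid, 0.16 kg. Origin: centre of the plug's underside; z axis runs through the flange to the knob. Plug: radius 37 mm, z 0 to 12 mm (chamfered foot). Flange disc: radius 55 mm, z 12 to 20 mm. Knob: grey cylinder, radius 12 mm, z 20 to 50 mm. At the start it stands on edge in the rack, z axis level, knob facing roughly away from the robot, top edge at height 122 mm.
- lid_knob (a point): Centre of the top of the lid's knob (50 mm along the lid's z axis from its origin).
- rack: Fixed white drying rack. Origin: centre of its underside. Floor plate 90 (x) x 150 (y) x 12 mm. Two upright channels at y = +-49 mm, reaching 78 mm above the nightstand, hold the lid's flange on edge: slot 10 mm wide along x, centred on x = 0, end stops at y = +-57 mm. The lid draws straight up out of it.
- warmer: Fixed round white bottle warmer. Origin: centre of its underside, z up. Body radius 62 mm, rim 85 mm high, open well of radius 40 mm, 45 mm deep, with a grey sealing ring round its mouth. With the lid home, the lid's origin is 75 mm above this origin. Brackets on the +y side (x = +-32 mm, y 64 to 84 mm) reach 110 mm high and carry the bail's hinge.
- seal (a joint): How far the sealing ring is pressed down, m: 0 = standing up 10 mm proud, 0.008 = fully home. It is stiff (about 9 N to move it) and stays where it is left; the lid's weight does not move it.
- seal_top (a point): Centre of the top face of the sealing ring (inner radius 40, outer 52 mm), on the warmer's axis.
- bail (a joint): Opening angle of the bail, rad: 0 = closed, lying level over the lid (its stop); 1.57 = upright; 2.1 = leaning back. Stiff: it stays where it is left (about 2 N at its bar moves it). It cannot reach 0 while the lid is not pressed home.
- bail_hinge (a point): Middle of the bail's hinge line: at x 0, y 75, z 102 mm in the warmer's frame. The hinge line runs along the warmer's x.
- bail_bar (a point): Middle of the bail's cross bar, 120 mm from the hinge line, with a white press pad 44 mm along the bar, 14 mm across, 10 mm thick. The bail is a U of 8 mm wire, side arms at x = +-32 mm passing either side of the knob. In the warmer's frame the bar is at y = 75 - 120 cos(angle), z = 102 + 120 sin(angle) mm.
- jar: Bystander: closed glass jar, radius 34 mm, 100 mm high. Origin: centre of its underside.
- mug: Bystander: white mug, radius 40 mm, 85 mm high, cat-shaped handle on its +y side to 77 mm. Origin: centre of its underside.
- teether: Bystander: beech teething ring lying flat, 72 mm across, 12 mm thick. Origin: centre of its underside.
- pacifier: Bystander: blue pacifier, shield 44 mm across, 32 mm high. Origin: centre of its underside.
There are look-alikes about, which are no part of the job. Leave any pink or yellow look-alike of the lid alone.

How it is judged:
On the way, in this order (a step that is already met when the one before it is completed fails the run):
1. the lid lies flat on the nightstand, knob up, let go and at rest (angle between lid's own z axis and vertical below 0.1 rad and height (world z) of lid below 0.012 m and contact force between lid and the arm below 0.1 N and contact force between lid and the fingers below 0.1 N and linear speed of lid below 0.03 m/s), for 0.3 s.
2. the lid sits level on the warmer and is pressed down until the sealing ring is home, with the bail still open (value of joint seal above 0.0065 m and horizontal distance between lid and warmer below 0.01 m and angle between lid's own z axis and vertical below 0.08 rad and z of lid in the frame of warmer between 0.07 and 0.078 m and value of joint bail above 1 rad), for 0.2 s.
At the end, for the whole second after the job is handed in: The lid sits on the warmer, within 10 mm of its axis and level within 0.08 rad, its underside 70 to 78 mm above the warmer's foot; the sealing ring is pressed down at least 6.5 of its 8 mm; the bail is closed to within 0.07 rad of its stop; all at rest (value of joint seal above 0.0065 m and horizontal distance between lid and warmer below 0.01 m and angle between lid's own z axis and vertical below 0.08 rad and z of lid in the frame of warmer between 0.07 and 0.078 m and value of joint bail below 0.07 rad and linear speed of lid below 0.02 m/s); the robot touches nothing.
It fails at once if the lid is forced onto the warmer with more than 60 N (contact force between lid and warmer above 60 N).
It fails at once if a bystander (jar, mug, teething ring, pacifier) is moved more than 30 mm (distance of any of jar, mug, teether, pacifier from where it was at the start of the episode above 0.03 m).
It also fails if it takes over 72 s, if anything falls off the work surface, if the arm or the gripper's body presses on something with over 40 N, if the wrist force passes 120 N, or if a joint passes its speed limit or range.

## Working session

There is one attempt and no reset: what is moved stays moved. The work goes in short steps, each a Python script; the robot and the scene stay as the last script left them, time stands still between calls to the robot, and variables do not carry over. Pictures are saved under pics/ and viewed, at most 11 in all, crops included, and the job is handed in when it is done.

```bash
ls; mkdir -p pics; python3 - <<'E'
from station import bot
import cv2,numpy as np
np.set_printoptions(precision=4,suppress=True)
for n in("scene","top"):
    c=bot.read_camera(n); cv2.imwrite(f"pics/{n}0.png",c["pixels"]); print(n,c["K"],c["xyz"],c["rotation"])
print(bot.read_time_s(),bot.read_ee_rot(),bot.read_tcp_pos())
E
```

```text
pics
scene [[474.7124   0.     255.245 ]
 [  0.     474.7124 187.5246]
 [  0.       0.       1.    ]] [1.0823 0.4737 1.0168] [-2.4656  0.0168  2.2562]
top [[406.9295   0.     252.7986]
 [  0.     406.9295 191.7699]
 [  0.       0.       1.    ]] [ 0.4156 -0.026   1.1284] [-3.048  -0.0021 -1.5563]
0.1 [ 3.1397 -0.0001 -2.712 ] [ 0.2602 -0.5677  0.2216]
```

View pics/scene0.png

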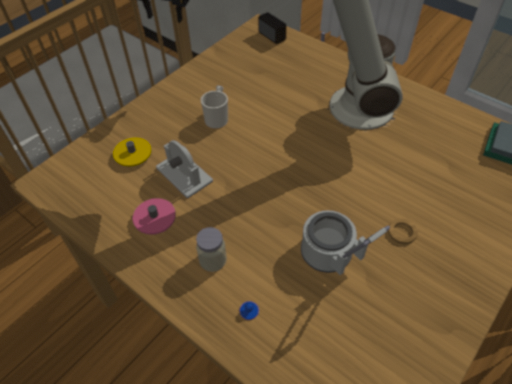

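View pics/top0.png

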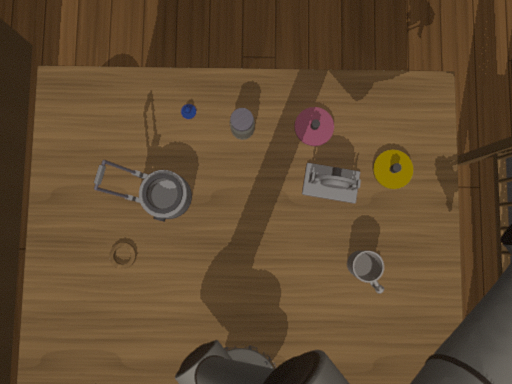

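The scene view shows the white lid in the rack (~183,165), the warmer (~328,240) and the bail leaning back to (385,233). In the top view the rack is at ~(332,183), the warmer at ~(163,193), the bail bar at ~(100,174), and the pink and yellow look-alikes stand near the rack. I'll enlarge these areas.

```bash
python3 - <<'E'
import cv2,numpy as np
s=cv2.imread("pics/scene0.png");t=cv2.imread("pics/top0.png")
def cr(im,x,y,w=80,h=60,k=5):
    a=cv2.resize(im[y:y+h,x:x+w],None,fx=k,fy=k,interpolation=cv2.INTER_CUBIC)
    a=cv2.convertScaleAbs(a,alpha=1.2)
    for i in range(0,w,10):
        cv2.line(a,(i*k,0),(i*k,6),(0,255,0),1); cv2.putText(a,str(x+i),(i*k,16),0,.35,(0,255,0),1)
    for j in range(0,h,10):
        cv2.line(a,(0,j*k),(6,j*k),(0,255,0),1); cv2.putText(a,str(y+j),(8,j*k+4),0,.35,(0,255,0),1)
    return a
cv2.imwrite("pics/c1.png",np.vstack([np.hstack([cr(s,145,138),cr(t,295,155)]),np.hstack([cr(s,298,200,100,75,4),cr(t,92,150,100,75,4)])]))
E
```

```text
(no output)
```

View pics/c1.png

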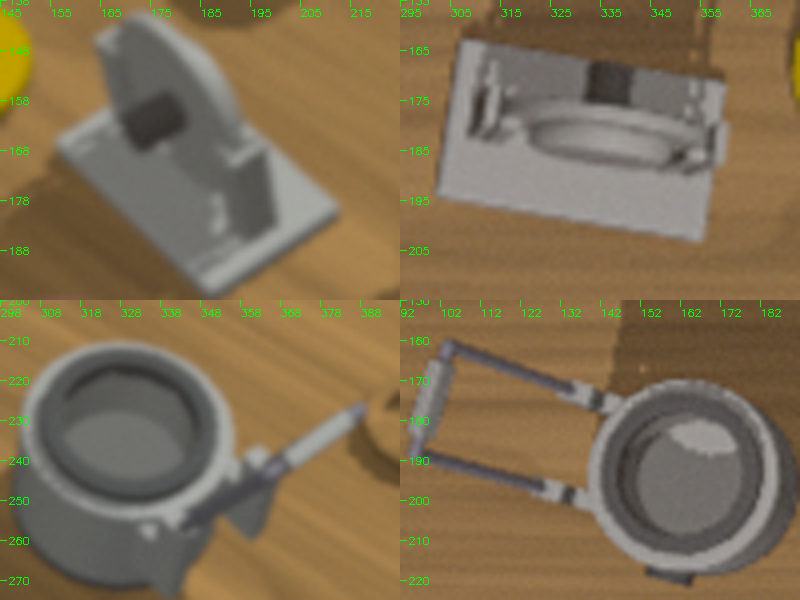

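The crops show the following:
- **Rack:** the floor corners in the top view are (307.4,163), (360.2,171.4), (355.8,203) and (302.4,193.8). In the scene view they are (156.4,166.2), (212.6,179.8) and (187.2,196.6).
- **Lid:** the top edge is at (175,140.4) in scene and (337.6,177.4) in top.
- **Warmer:** the rim centre is at (329.8,232.2) in scene and (163,194) in top.
- **Bail:** the bar ends in top are (105,160.5) and (95.8,189.3).

```bash
cat > h.py <<'E'
import numpy as np,cv2
from scipy.spatial.transform import Rotation as R
np.set_printoptions(precision=4,suppress=True)
C={"scene":([474.7124,255.245,187.5246],[1.0823,.4737,1.0168],[-2.4656,.0168,2.2562]),
   "top":([406.9295,252.7986,191.7699],[.4156,-.026,1.1284],[-3.048,-.0021,-1.5563])}
def ray(n,p):
    (f,cx,cy),o,r=C[n]; d=R.from_euler("xyz",r).apply([(p[0]-cx)/f,(p[1]-cy)/f,1]); return np.array(o),d
def at(n,p,z):
    o,d=ray(n,p); return o+d*(z-o[2])/d[2]
def proj(n,P):
    (f,cx,cy),o,r=C[n]; q=R.from_euler("xyz",r).inv().apply(np.array(P)-o); return q[...,:2]/q[...,2:]*f+[cx,cy]
def tri(a,b):
    (o1,d1),(o2,d2)=ray("scene",a),ray("top",b)
    s=np.linalg.lstsq(np.c_[d1,-d2],o2-o1,rcond=None)[0]; p,q=o1+s[0]*d1,o2+s[1]*d2
    return (p+q)/2,np.linalg.norm(p-q)
E
python3 - <<'E'
from h import *
T=[(307.4,163),(360.2,171.4),(355.8,203),(302.4,193.8)]
P=[at("top",t,.012) for t in T]; print("rack top",np.array(P)[:,:2],np.mean(P,0))
print("scene",[at("scene",t,.012)[:2] for t in[(156.4,166.2),(212.6,179.8),(187.2,196.6)]])
for t,s in[(1,(156.4,166.2)),(3,(212.6,179.8)),(0,(187.2,196.6))]: print(tri(s,T[t]))
print("lid top",tri((175,140.4),(337.6,177.4)))
print("knob tip",tri((174,165),(337,167.6)))
print("warmer rim",tri((329.8,232.2),(163,194)),at("top",(163,194),.085),at("scene",(329.8,232.2),.085))
print("bail ends z .2",at("top",(105,160.5),.2),at("top",(95.8,189.3),.2))
from scipy.optimize import least_squares
def f(v):
    x,y,w,a=v; r=R.from_euler("z",w)
    loc=np.array([[-.032,.075-.12*np.cos(a),.102+.12*np.sin(a)],[.032,.075-.12*np.cos(a),.102+.12*np.sin(a)],[0,0,.085]])
    return r.apply(loc)+[x,y,0]
def e(v):
    Q=f(v); return np.r_[(proj("top",Q)-[(95.8,189.3),(105,160.5),(163,194)]).ravel(),(proj("scene",Q[2])-(329.8,232.2))]
s=least_squares(e,[.39,.23,0.2,2.]); print(s.x,e(s.x)); print(proj("scene",f(s.x)))
E
```

```text
rack top [[ 0.6028 -0.1772]
 [ 0.5815 -0.3235]
 [ 0.4936 -0.3105]
 [ 0.5168 -0.1635]] [ 0.5487 -0.2437  0.012 ]
scene [array([ 0.5832, -0.3174]), array([ 0.521 , -0.1588]), array([ 0.6067, -0.1726])]
(array([ 0.5812, -0.3236,  0.0063]), np.float64(0.0035147023000829877))
(array([ 0.5171, -0.164 ,  0.0045]), np.float64(0.0011252189012850033))
(array([ 0.6037, -0.1777,  0.0049]), np.float64(0.0010939931988879841))
lid top (array([ 0.5512, -0.2394,  0.1382]), np.float64(0.012863447811741287))
knob tip (array([ 0.5799, -0.2444,  0.0666]), np.float64(0.0084183376697117))
warmer rim (array([0.5046, 0.2064, 0.0775]), np.float64(0.0015302392833043076)) [0.5044 0.2042 0.085 ] [0.5087 0.2091 0.085 ]
bail ends z .2 [0.5702 0.3152 0.2   ] [0.5032 0.333  0.2   ]
[ 0.5062  0.2068 -0.251   1.9128] [ 0.4292 -0.8936 -0.3827  0.8251 -0.989  -0.6901 -0.2467 -1.2457]
[[386.4751 225.4664]
 [363.6054 241.6555]
 [329.5533 230.9543]]
```

```bash
cat >> h.py <<'E'
def cr(im,x,y,w,h,k):
    return cv2.convertScaleAbs(cv2.resize(im[y:y+h,x:x+w],None,fx=k,fy=k,interpolation=cv2.INTER_CUBIC),alpha=1.2)
def poly(a,n,P,x,y,k,col,closed=True):
    q=(proj(n,P)+.5-[x,y])*k; cv2.polylines(a,[np.round(q*16).astype(int)],closed,col,1,cv2.LINE_AA,4)
def circ(r,z,n=72):
    t=np.linspace(0,2*np.pi,n,endpoint=False); return np.c_[r*np.cos(t),r*np.sin(t),z+0*t]
E
python3 - <<'E'
from h import *
from station import bot
from scipy.optimize import least_squares
c=circ(.062,0,360)
def e(v,ns=("scene","top")):
    o=[]
    for n,m in(("scene",(303.5,356,210.3,254.5)),("top",(139,187,169.8,218.2))):
        if n in ns:
            q=proj(n,c+v[:3] if len(v)==3 else c+[*v,.085]); o+=[q[:,0].min()-m[0],q[:,0].max()-m[1],q[:,1].min()-m[2],q[:,1].max()-m[3]]
    return np.array(o)
s=least_squares(e,[.5,.2,.085]);print(s.x,s.fun)
for n in("scene","top"):
    s=least_squares(e,[.5,.2],args=((n,),));print(n,s.x,s.fun)
tiles=[]
S={n:cv2.imread(f"pics/{n}0.png") for n in C}
wr=R.from_euler("z",-.15); rp=np.array([.5503,-.2415,0])
ww=R.from_euler("z",-.251); wp=np.array([.506,.207,0])
plate=np.array([[.045,.075,0],[-.045,.075,0],[-.045,-.075,0],[.045,-.075,0]])
lid=R.from_euler("y",np.pi/2)
for n,x,y,w,h,k,kind in[("scene",145,133,80,65,5,0),("top",295,150,80,65,5,0),("scene",298,200,100,75,4,1),("top",92,150,100,75,4,1)]:
    a=cr(S[n],x,y,w,h,k)
    if kind==0:
        for z,col in((0,(0,255,255)),(.012,(0,255,0))): poly(a,n,wr.apply(plate+[0,0,z])+rp,x,y,k,col)
        for r,z,col in((.055,.012,(255,0,0)),(.055,.02,(0,0,255)),(.012,.05,(255,0,255))):
            poly(a,n,wr.apply(lid.apply(circ(r,z-.016))+[0,0,.067])+rp,x,y,k,col)
    else:
        for r,z,col in((.062,.085,(0,255,0)),(.052,.095,(0,0,255)),(.04,.095,(255,0,0))): poly(a,n,ww.apply(circ(r,z))+wp,x,y,k,col)
        for an,col in((1.91,(0,255,255)),(2.1,(255,0,255))):
            b=np.array([[-.032,.075,.102],[-.032,.075-.12*np.cos(an),.102+.12*np.sin(an)],[.032,.075-.12*np.cos(an),.102+.12*np.sin(an)],[.032,.075,.102]])
            poly(a,n,ww.apply(b)+wp,x,y,k,col)
    tiles.append(cv2.resize(a,(400,300)))
cv2.imwrite("pics/c2.png",np.vstack([np.hstack(tiles[:2]),np.hstack(tiles[2:])]))
# ik checks: tilt t from vertical, tool z = -cos t z - sin t * xr ; tool y = along rack y
def ori(t,w,flip=0):
    xr=np.array([np.cos(w),np.sin(w),0]);z=-np.cos(t)*np.array([0,0,1])-np.sin(t)*xr
    y=np.array([-np.sin(w),np.cos(w),0])*(-1 if flip else 1); return R.from_matrix(np.c_[np.cross(y,z),y,z]).as_euler("xyz")
for t in(20,30,40,45,-45,-50,-60):
    for fl in(0,1):
        for zz in (.06,.2): print(t,fl,zz,bot.ik([.56,-.245,zz],ori(np.radians(t),-.15,fl)),end=" ")
    print()
E
```

```text
[0.5047 0.2059 0.0797] [-0.6236  0.0679 -0.0538  0.0666 -0.2347 -0.2517  0.5001 -0.1327]
scene [0.5075 0.2079] [-0.5006  0.4952 -0.2183  0.1509]
top [0.5047 0.2042] [-0.1134  0.1134  0.1976 -0.1945]
20 0 0.06 [-0.1482  0.6819  0.0441 -0.0006 -1.2821 -1.5723] 20 0 0.2 [-0.1482  0.5617  0.1966 -0.0006 -1.5547 -1.5725] 20 1 0.06 [-0.1482  0.6819  0.0441 -0.0006 -1.2821  1.5693] 20 1 0.2 [-0.1482  0.5617  0.1966 -0.0006 -1.5547  1.5691] 
30 0 0.06 [-0.1483  0.7755  0.1746 -0.0008 -1.4935 -1.5722] 30 0 0.2 [-0.1483  0.6592  0.3169 -0.0008 -1.752  -1.5724] 30 1 0.06 [-0.1483  0.7755  0.1746 -0.0008 -1.4935  1.5694] 30 1 0.2 [-0.1483  0.6592  0.3169 -0.0008 -1.752   1.5692] 
40 0 0.06 [-0.1484  0.8728  0.2995 -0.001  -1.6957 -1.5721] 40 0 0.2 [-0.1484  0.757   0.428  -0.0011 -1.9399 -1.5724] 40 1 0.06 [-0.1484  0.8728  0.2995 -0.001  -1.6957  1.5695] 40 1 0.2 [-0.1484  0.757   0.428  -0.0011 -1.9399  1.5692] 
45 0 0.06 [-0.1485  0.922   0.3592 -0.0011 -1.7934 -1.5721] 45 0 0.2 [-0.1485  0.8052  0.479  -0.0012 -2.03   -1.5724] 45 1 0.06 [-0.1485  0.922   0.3592 -0.0011 -1.7934  1.5695] 45 1 0.2 [-0.1485  0.8052  0.479  -0.0012 -2.03    1.5692] 
-45 0 0.06 [-0.4842  0.3863 -0.3863 -1.3996 -0.2376  0.0647] -45 0 0.2 None -45 1 0.06 [-0.4842  0.3863 -0.3863 -1.3996 -0.2376 -3.0769] -45 1 0.2 None 
-50 0 0.06 [-0.6576  0.4156 -0.4377 -1.7869 -0.3911  0.5765] -50 0 0.2 None -50 1 0.06 [-0.6576  0.4156 -0.4377 -1.7869 -0.3911 -2.5651] -50 1 0.2 None 
-60 0 0.06 [-0.8505  0.5223 -0.5864 -2.1557 -0.7336  1.1271] -60 0 0.2 [-0.6096  0.1697 -0.4079 -1.5834 -0.3943  0.2563] -60 1 0.06 [-0.8505  0.5223 -0.5864 -2.1557 -0.7336 -2.0145] -60 1 0.2 [-0.6096  0.1697 -0.4079 -1.5834 -0.3943 -2.8853]
```

View pics/c2.png

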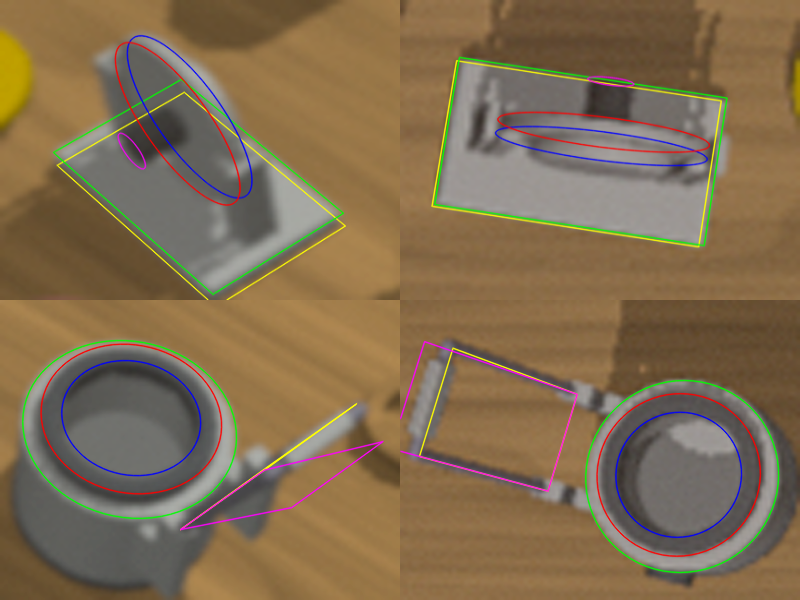

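The overlay matches well: the warmer is at about (0.506,0.206) with yaw -0.25, the bail at about 1.93 rad, and the rack at (0.550,-0.2415) with yaw -0.15. I'll grasp the knob with the tool tilted 60° and re-orient the lid so it lies flat. First I'll check channel clearance and IK.

```bash
cat >> h.py <<'E'
W=-.15; RP=np.array([.5503,-.2415,0]); T=np.radians(60)
Rlr=R.from_euler("z",W)*R.from_euler("y",np.pi/2)      # lid in rack
LP=RP+R.from_euler("z",W).apply([-.016,0,.067])        # lid origin in rack
zt=np.array([np.cos(T),0,-np.sin(T)]); yt=np.array([0,1.,0])
Rt=R.from_matrix(np.c_[np.cross(yt,zt),yt,zt])         # tool in lid frame
def tcp(lp,lr,g=.046,d=.012,flip=0):                   # TCP pose for lid pose
    r=lr*Rt*(R.from_euler("z",np.pi) if flip else R.identity())
    return lp+lr.apply(np.array([0,0,g])+d*zt),r.as_euler("xyz")
E
python3 - <<'E'
from h import *
from station import bot
inv=R.from_euler("z",-W)
for n,p in[("top",(313,165)),("top",(312,182.5)),("top",(354,171)),("top",(352,188)),("scene",(192,170)),("scene",(198,167))]: print(n,p,inv.apply(at(n,p,.078)-RP))
for fl in(0,1):
    p,o=tcp(LP,Rlr,flip=fl); tz=R.from_euler("xyz",o).apply([0,0,1])
    print(p,o); 
    for q in(p-.12*tz,p,p+[0,0,.15]): print(bot.ik(q,o))
    for b in(0,30,60,90):
        for (x,y) in((.42,-.02),(.48,-.02)):
            lr=R.from_euler("z",-.05)*R.from_euler("y",np.pi/2-np.radians(b))
            for z in(.001,.15): print(b,x,z,bot.ik(*tcp(np.array([x,y,z]),lr,flip=fl)))
E
```

```text
top (313, 165) [0.0272 0.0634 0.078 ]
top (312, 182.5) [-0.0187  0.0591  0.078 ]
top (354, 171) [ 0.0291 -0.0444  0.078 ]
top (352, 188) [-0.0158 -0.0455  0.078 ]
scene (192, 170) [0.0076 0.0611 0.078 ]
scene (198, 167) [-0.0104  0.0636  0.078 ]
[ 0.5697 -0.2444  0.061 ] [-3.1416 -1.0472  2.9916]
[-0.1467  1.3224  1.2646 -0.0053 -2.5602 -1.5769]
[-0.1462  1.0838  0.5621 -0.0038 -2.0963 -1.5746]
[-0.1462  0.9548  0.6613 -0.0045 -2.3244 -1.5757]
0 0.42 0.001 [ 0.1705  0.9443  0.0686 -0.193  -1.7287 -1.7131]
0 0.42 0.15 [ 0.17    0.749   0.1121 -0.2059 -1.9629 -1.7618]
0 0.48 0.001 [ 0.1575  1.0132  0.2558 -0.1865 -1.8466 -1.727 ]
0 0.48 0.15 [ 0.1568  0.8353  0.3016 -0.2035 -2.0661 -1.7731]
30 0.42 0.001 [ 0.2151  0.6306 -0.2435 -0.1406 -1.2084 -1.7516]
30 0.42 0.15 [ 0.2155  0.4414 -0.1229 -0.1318 -1.5153 -1.7947]
30 0.48 0.001 [ 0.1958  0.7021 -0.0846 -0.1267 -1.2967 -1.7503]
30 0.48 0.15 [ 0.1959  0.5336  0.0345 -0.122  -1.5821 -1.7862]
60 0.42 0.001 [ 0.3209  0.3424 -0.6685 -0.     -0.5599 -1.9417]
60 0.42 0.15 [ 0.3209  0.1154 -0.4825 -0.     -0.9729 -1.9417]
60 0.48 0.001 [ 0.281
[... 603 characters left out ...]
66  1.4146]
0 0.48 0.15 [ 0.1568  0.8353  0.3016 -0.2035 -2.0661  1.3685]
30 0.42 0.001 [ 0.2151  0.6306 -0.2435 -0.1406 -1.2084  1.39  ]
30 0.42 0.15 [ 0.2155  0.4414 -0.1229 -0.1318 -1.5153  1.3469]
30 0.48 0.001 [ 0.1958  0.7021 -0.0846 -0.1267 -1.2967  1.3913]
30 0.48 0.15 [ 0.1959  0.5336  0.0345 -0.122  -1.5821  1.3554]
60 0.42 0.001 [ 0.3209  0.3424 -0.6685  0.     -0.5599  1.1999]
60 0.42 0.15 [ 0.3209  0.1154 -0.4825  0.     -0.9729  1.1999]
60 0.48 0.001 [ 0.281   0.4187 -0.5244  0.     -0.6277  1.2398]
60 0.48 0.15 [ 0.281   0.2184 -0.3521  0.     -1.0003  1.2398]
90 0.42 0.001 None
90 0.42 0.15 None
90 0.48 0.001 None
90 0.48 0.15 [ 0.2243 -0.0461 -1.0217  0.9997 -0.1617  0.338 ]
```

```bash
python3 - <<'E'
import h
from h import *
from station import bot
for td in(66,70,74):
    t=np.radians(td); h.zt=np.array([np.cos(t),0,-np.sin(t)]); h.Rt=R.from_matrix(np.c_[np.cross(yt,h.zt),yt,h.zt])
    p,o=tcp(LP,Rlr,flip=1); tz=R.from_euler("xyz",o).apply([0,0,1])
    print(td,[bot.ik(q,o) for q in(p-.09*tz,p,p+[0,0,.11])])
    for x in(.48,.53): print([bot.ik(*tcp(np.array([x,-.02,z]),R.from_euler("z",-.04),flip=1)) for z in(.0,.08)])
print("jar,pink",at("top",(241,120),.09),at("top",(315,124),.05))
E
```

```text
66 [array([-0.1466,  1.3161,  1.1283, -0.0054, -2.535 ,  1.565 ]), array([-0.1463,  1.1388,  0.6184, -0.0042, -2.2023,  1.5668]), array([-0.1463,  1.034 ,  0.6653, -0.0048, -2.354 ,  1.5659])]
[None, None]
[None, None]
70 [array([-0.1467,  1.3811,  1.2202, -0.0064, -2.6316,  1.564 ]), array([-0.1463,  1.1744,  0.6523, -0.0045, -2.2704,  1.5666]), array([-0.1463,  1.0661,  0.6891, -0.0052, -2.4155,  1.5657])]
[None, array([ 0.3317,  0.1175, -0.9063,  0.5206, -0.2524,  0.7128])]
[None, array([ 0.3101,  0.2003, -0.7696,  0.415 , -0.2952,  0.8413])]
74 [array([-0.1467,  1.4526,  1.3266, -0.0081, -2.7364,  1.5625]), array([-0.1464,  1.2089,  0.6828, -0.0048, -2.3363,  1.5664]), array([-0.1464,  1.0966,  0.7087, -0.0056, -2.4744,  1.5654])]
[None, array([ 0.3535,  0.142 , -0.7829,  0.2745, -0.4005,  0.9373])]
[None, array([ 0.3164,  0.2233, -0.6582,  0.2294, -0.4368,  1.0186])]
jar,pink [0.7005 0.0067 0.09  ] [ 0.7034 -0.1924  0.05  ]
```

```bash
python3 - <<'E'
import h
from h import *
from station import bot
for td in(60,66,70):
    t=np.radians(td); h.zt=np.array([np.cos(t),0,-np.sin(t)]); h.Rt=R.from_matrix(np.c_[np.cross(yt,h.zt),yt,h.zt])
    for x in(.45,.52):
      for w in(.2,.3): print(td,x,w,[bot.ik(*tcp(np.array([x,-.02,z]),R.from_euler("z",w),flip=1)) for z in(.0,.1)])
E
```

```text
60 0.45 0.2 [None, None]
60 0.45 0.3 [None, None]
60 0.52 0.2 [None, None]
60 0.52 0.3 [None, array([ 0.2608,  0.1322, -0.6932, -0.0888, -0.223 ,  1.6914])]
66 0.45 0.2 [None, array([ 0.349 ,  0.0165, -0.8988,  0.2484, -0.2481,  1.1934])]
66 0.45 0.3 [None, array([ 0.3252,  0.0257, -0.8134,  0.0333, -0.313 ,  1.5161])]
66 0.52 0.2 [None, array([ 0.2937,  0.1427, -0.712 ,  0.1287, -0.3011,  1.3622])]
66 0.52 0.3 [None, array([ 0.265 ,  0.1503, -0.6396, -0.0402, -0.3625,  1.6404])]
70 0.45 0.2 [None, array([ 0.3507,  0.0377, -0.8129,  0.1395, -0.3781,  1.2994])]
70 0.45 0.3 [None, array([ 0.3239,  0.0448, -0.7616,  0.0202, -0.4155,  1.5298])]
70 0.52 0.2 [None, array([ 0.2913,  0.1614, -0.6433,  0.0767, -0.4195,  1.4149])]
70 0.52 0.3 [array([ 0.2661,  0.3462, -0.6953, -0.0645, -0.1808,  1.666 ]), array([ 0.2668,  0.1673, -0.5972, -0.0257, -0.4576,  1.625 ])]
```

```bash
sed -i 's/T=np.radians(60)/T=np.radians(73)/' h.py; python3 - <<'E'
from h import *
from station import bot
p,o=tcp(LP,Rlr,flip=1); tz=R.from_euler("xyz",o).apply([0,0,1]); a=p-.085*tz
for z in(0,.08): print(bot.ik(*tcp(np.array([.53,-.02,z]),R.from_euler("z",.27),flip=1)))
for z in(.02,.06,.1): print(z,bot.ik(a+[0,0,z],o))
P,O=bot.read_tcp_pos(),bot.read_ee_rot()
bot.move_straight(np.array(P)+[0,0,.15],feed=.25)
bot.move_pose(a+[0,0,.06],o)
bot.move_straight(a,feed=.1)
print(bot.read_force(),bot.read_time_s())
for n in C: cv2.imwrite(f"pics/{n}1.png",bot.read_camera(n)["pixels"])
S=[cr(cv2.imread("pics/scene1.png"),120,90,133,200,3),cr(cv2.imread("pics/top1.png"),270,70,133,200,3)]
cv2.imwrite("pics/c3.png",np.hstack(S)); print(bot.read_tcp_pos(),p)
E
```

```text
[ 0.268   0.3643 -0.6613 -0.0024 -0.2485  1.575 ]
[ 0.268   0.2263 -0.5763 -0.0013 -0.4715  1.5739]
0.02 [-0.1467  1.3899  1.2398 -0.0074 -2.6947  1.5632]
0.06 [-0.1467  1.362   1.2709 -0.0084 -2.7538  1.562 ]
0.1 [-0.1467  1.3472  1.3323 -0.0104 -2.83    1.5599]
[ 0.5573 -0.512   0.9746] 3.625
[ 0.6493 -0.2564  0.0893] [ 0.5686 -0.2443  0.0635]
```

View pics/c3.png

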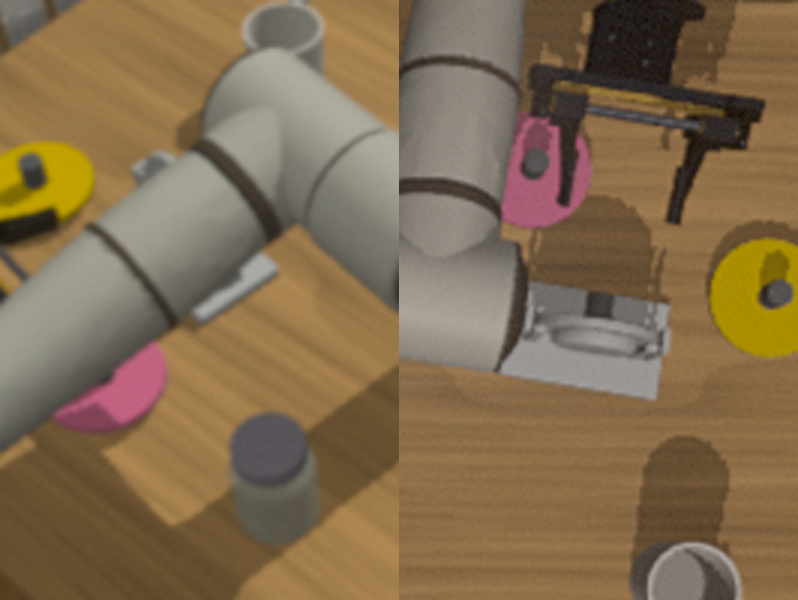

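The top view shows the fingertips at about (325.7,138.3) and (361.3,144), straddling the knob line at (336.7,171). I'll compare that with the known TCP.

```bash
python3 - <<'E'
from h import *
from station import bot
P=np.array(bot.read_tcp_pos()); r=R.from_euler("xyz",bot.read_ee_rot()); 
print(proj("top",P),[proj("top",P+r.apply([0,s*.05,0])) for s in(1,-1)])
p,o=tcp(LP,Rlr,flip=1);print("knob",proj("top",np.array([LP+Rlr.apply([0,0,.05]),LP+Rlr.apply([0,.012,.05]),LP+Rlr.apply([0,-.012,.05])])))
E
```

```text
[342.0122 140.8706] [array([361.0804, 143.9789]), array([322.9685, 137.7662])]
knob [[336.5512 167.0568]
 [332.0485 166.3175]
 [341.0552 167.7964]]
```

```bash
python3 - <<'E'
from h import *
from station import bot
p,o=tcp(LP,Rlr,flip=1)
bot.move_straight(p,feed=.06); print(bot.read_force(),bot.read_tcp_pos(),p)
f0=np.array(bot.read_force())
bot.close(6); print(bot.read_opening(),bot.read_finger_force(),np.array(bot.read_force())-f0,bot.read_time_s())
E
```

```text
[-0.5471  0.12    0.1605] [ 0.5688 -0.2443  0.0634] [ 0.5686 -0.2443  0.0635]
0.023593465375548007 5.999695435166359 [0.3098 0.1083 1.3296] 6.3333
```

Clean grip on the 24 mm knob, with no side load. Next I'll tighten the grip, lift, and turn the lid flat.

```bash
python3 - <<'E'
from h import *
from station import bot
bot.close(45); p,o=tcp(LP,Rlr,flip=1)
bot.move_straight(p+[0,0,.02],feed=.04); print(bot.read_force(),bot.read_opening())
bot.move_straight(p+[0,0,.12],feed=.12); print(bot.read_force(),bot.read_opening())
lr=R.from_euler("z",.27)
q=tcp(np.array([.53,-.02,.13]),R.from_euler("z",.1)*R.from_euler("y",np.pi/4),flip=1)
bot.move_pose(*q)
bot.move_pose(*tcp(np.array([.53,-.02,.06]),lr,flip=1))
print(bot.read_force(),bot.read_opening(),bot.read_time_s(),bot.read_qpos())
for n in C: cv2.imwrite(f"pics/{n}2.png",bot.read_camera(n)["pixels"])
cv2.imwrite("pics/c4.png",np.hstack([cr(cv2.imread("pics/scene2.png"),190,120,133,150,3),cr(cv2.imread("pics/top2.png"),180,100,133,150,3)]))
E
```

```text
[ 0.04   -0.2594 -2.6118] 0.022502202313608517
[ 0.5918  0.7154 -2.0973] 0.022730272854810815
[-0.3854  0.2173 -1.8393] 0.023033785991821976 10.175 [ 0.2663  0.2602 -0.5975 -0.0008 -0.4178  1.574 ]
```

View pics/c4.png

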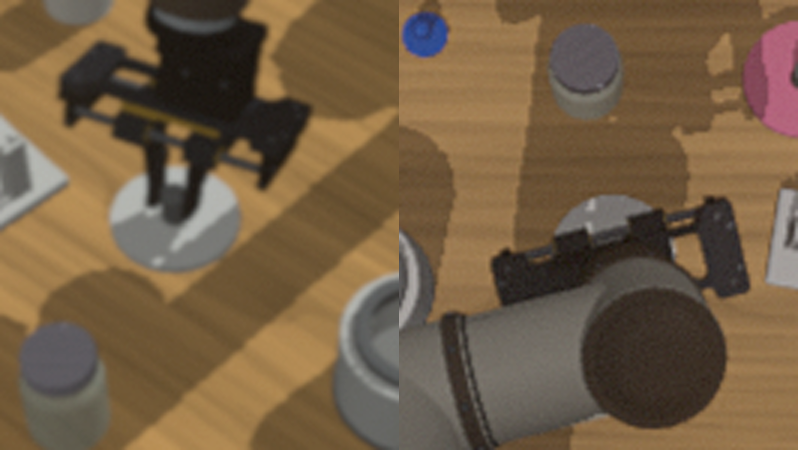

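The lid is held level at about (175,218) in the scene tile, knob up and clear of the jar. I'll lower it until it touches.

```bash
python3 - <<'E'
from h import *
from station import bot
lr=R.from_euler("z",.27)
f0=np.array(bot.read_force()); 
bot.move_straight(tcp(np.array([.53,-.02,.012]),lr,flip=1)[0],feed=.12)
z=.010
while z>-.008:
    bot.move_straight(tcp(np.array([.53,-.02,z]),lr,flip=1)[0],feed=.03)
    f=np.array(bot.read_force())-f0
    if f[2]>3: break
    z-=.002
print(z,f,bot.read_ft_torque())
bot.let_go()
P,tz=np.array(bot.read_tcp_pos()),R.from_euler("xyz",bot.read_ee_rot()).apply([0,0,1])
print(P, tcp(np.array([.53,-.02,z]),lr,flip=1)[0])
bot.move_straight(P-.1*tz,feed=.12)
bot.move_pose([.40,-.25,.3],[3.1416,0,-1.3])
print(bot.read_time_s())
for n in C: cv2.imwrite(f"pics/{n}3.png",bot.read_camera(n)["pixels"])
cv2.imwrite("pics/c5.png",np.hstack([cr(cv2.imread("pics/scene3.png"),205,155,80,80,5),cr(cv2.imread("pics/top3.png"),205,150,80,80,5)]))
E
```

```text
0.0 [-3.1198  1.1381  7.7202] [-0.0291  1.071   0.1251]
[ 0.5334 -0.0191  0.0345] [ 0.5334 -0.0191  0.0345]
15.6917
```

View pics/c5.png

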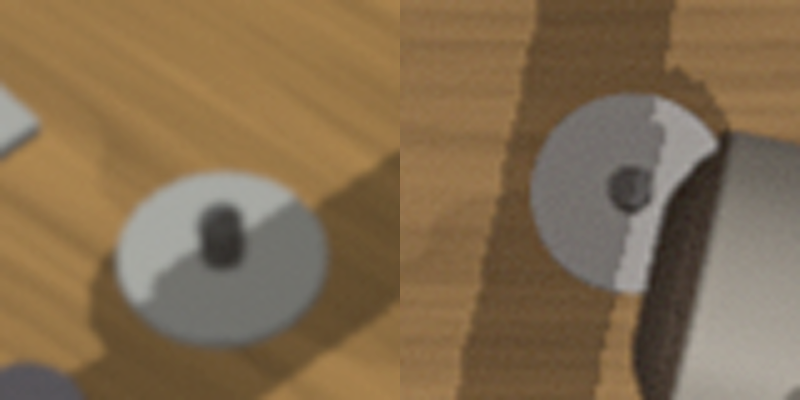

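The lid lies flat. The knob top is at (249,197.4) in scene and (250.4,187.2) in top. The flange spans columns 228.4–270.4 in scene; in top its left edge is at 231.2 and it spans rows 168.6–208.6. I'll use it to estimate the camera bias.

```bash
python3 - <<'E'
from h import *
from station import bot
from scipy.optimize import least_squares
print("knob",at("scene",(249,197.4),.05),at("top",(250.4,187.2),.05),tri((249,197.4),(250.4,187.2)))
c=circ(.055,.02,360); b=circ(.055,.012,360)
def e(v,n):
    q=proj(n,c+[*v,0]);qb=proj(n,b+[*v,0])
    if n=="scene": return [q[:,0].min()-228.4,q[:,0].max()-270.4,q[:,1].min()-189.4,qb[:,1].max()-224.6]
    return [q[:,0].min()-231.2,q[:,1].min()-168.6,q[:,1].max()-208.6]
for n in C: s=least_squares(e,[.53,-.02],args=(n,)); print(n,s.x,s.fun)
for y in (-.15,.1,.27,.6,-.5):
    r=R.from_euler("z",y+np.pi/2)*R.from_euler("x",np.pi)
    print(y,bot.ik([.53,-.02,.02],r.as_euler("xyz")),bot.ik([.505,.206,.1],r.as_euler("xyz")))
E
```

```text
knob [ 0.5274 -0.0218  0.05  ] [ 0.529  -0.0202  0.05  ] (array([ 0.5288, -0.0203,  0.0526]), np.float64(0.00022362497402253354))
scene [ 0.5303 -0.019 ] [-0.0518  0.0513 -0.2389  0.2109]
top [ 0.5286 -0.0226] [-0.      0.0139 -0.0136]
-0.15 [ 0.2683  0.4668 -0.4651  0.     -0.6389  2.7233] [ 0.6847  0.3735 -0.3528  0.     -0.8446  2.3069]
0.1 [ 0.2683  0.4668 -0.4651 -0.     -0.6389  2.9733] [ 0.6847  0.3735 -0.3528 -0.     -0.8446  2.5569]
0.27 None [ 0.6847  0.3735 -0.3528 -0.     -0.8446  2.7269]
0.6 [ 0.2683  0.4668 -0.4651 -0.     -0.6389 -2.8099] [ 0.6847  0.3735 -0.3528  0.     -0.8446  3.0569]
-0.5 [ 0.2683  0.4668 -0.4651  0.     -0.6389  2.3733] [ 0.6847  0.3735 -0.3528  0.     -0.8446  1.9569]
```

```bash
cat >> h.py <<'E'
WY=-.251; WP=np.array([.5067,.2069,0])
DN=(R.from_euler("z",WY+np.pi/2)*R.from_euler("x",np.pi)).as_euler("xyz")
E
python3 - <<'E'
from h import *
from station import bot
bot.move_pose([.53,-.02,.10],DN)
bot.move_straight([.53,-.02,.023],feed=.1); f=np.array(bot.read_force())
bot.close(6); print(bot.read_opening(),np.array(bot.read_force())-f)
bot.close(45)
bot.move_straight([.53,-.02,.18],feed=.15)
f=np.array(bot.read_force())
bot.move_pose([*WP[:2],.18],DN); bot.move_straight([*WP[:2],.135],feed=.08)   # lid origin .112
print(bot.read_tcp_pos(),bot.read_force(),bot.read_opening(),bot.read_time_s())
S={}
for n in C: S[n]=bot.read_camera(n)["pixels"]; cv2.imwrite(f"pics/{n}4.png",S[n])
t=[]
for n,x,y in[("scene",280,170),("top",105,145)]:
    a=cr(S[n],x,y,100,100,4); P=np.array(bot.read_tcp_pos())
    poly(a,n,circ(.062,.085)+WP,x,y,4,(0,255,0)); poly(a,n,circ(.055,P[2]-.003)+[P[0],P[1],0],x,y,4,(0,0,255)); poly(a,n,circ(.055,P[2]-.011)+[P[0],P[1],0],x,y,4,(255,0,0)); t.append(a)
cv2.imwrite("pics/c6.png",np.hstack(t))
E
```

```text
0.023932910972186923 [-0.4888  0.3791 -0.79  ]
[0.5072 0.2068 0.1353] [ 0.4553 -0.2774 -1.0909] 0.023334770896477744 22.6333
```

View pics/c6.png

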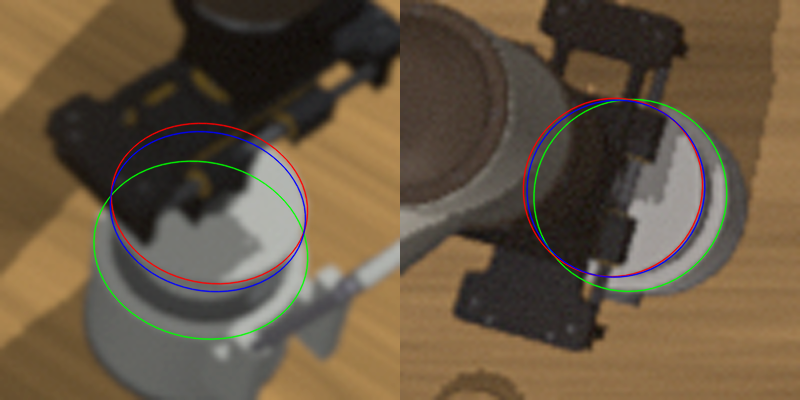

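```bash
python3 - <<'E'
from h import *
from station import bot
f0=np.array(bot.read_force()); z=.125
while z>.103:
    bot.move_straight([*WP[:2],z],feed=.03); f=np.array(bot.read_force())-f0
    print(round(z,4),np.array(bot.read_tcp_pos()),f,np.array(bot.read_ft_torque()))
    if f[2]>5: break
    z-=.002
print(bot.read_time_s())
E
```

```text
0.125 [0.5066 0.2068 0.1248] [-0.7374 -0.0533 -0.641 ] [-0.0834  0.016   0.0071]
0.123 [0.5067 0.2069 0.1229] [-0.5998  0.5196  0.704 ] [-0.0916  0.0574 -0.0024]
0.121 [0.5066 0.2068 0.1209] [-0.8317  1.039   0.4396] [-0.133   0.0183 -0.0024]
0.119 [0.5066 0.2068 0.1188] [-0.7068  0.6432  0.4054] [-0.1549  0.0179  0.0301]
0.117 [0.5066 0.2068 0.1168] [-0.2371  1.0835  0.8876] [-0.1229  0.0209  0.0187]
0.115 [0.5066 0.2068 0.1148] [-0.1833  1.2543  0.4275] [-0.1642  0.0696  0.028 ]
0.113 [0.5066 0.2068 0.1128] [-0.662   0.1374  0.0442] [-0.1536  0.0497 -0.0146]
0.111 [0.5066 0.2068 0.1108] [-0.4037  0.164  -0.0041] [-0.2159  0.0004  0.0103]
0.109 [0.5066 0.2068 0.1088] [-0.3111 -0.6099 -0.5062] [-0.1238  0.0627  0.0235]
0.107 [0.5066 0.2068 0.1068] [-0.5836  0.1716  0.8006] [-0.162   0.0454 -0.049 ]
0.105 [0.5066 0.2068 0.1048] [-0.3178  0.3165 -0.2345] [-0.1136  0.0489 -0.0022]
25.7167
```

The plug entered freely. Now I'll press in 1 mm steps while watching the force.

```bash
python3 - <<'E'
from h import *
from station import bot
z=.104
while z>.088:
    bot.move_straight([*WP[:2],z],feed=.03); f=np.array(bot.read_force())
    print(round(z,4),np.array(bot.read_tcp_pos())[2],f,bot.read_opening())
    if f[2]>26: break
    z-=.001
bot.sleep(.5); print(bot.read_force(),bot.read_tcp_pos(),bot.read_time_s())
E
```

```text
0.104 0.10408222426287289 [-0.3916  0.5558 -2.0174] 0.02278459041894823
0.103 0.10377087878268354 [-1.8789  0.0412  4.2246] 0.022896455917431977
0.102 0.10286438930590514 [-2.1594 -0.0154  5.4481] 0.023328380873254694
0.101 0.1019223063082661 [-1.9386 -0.4439  5.5604] 0.022953193641371016
0.1 0.1009184070344677 [-2.4137 -0.0382  5.9526] 0.023269807129920744
0.099 0.09989993557625043 [-2.8644  0.0514  5.4565] 0.023045540915934346
0.098 0.09890775186760563 [-1.7027 -1.3935  5.8051] 0.022915263292707124
0.097 0.09794367982686857 [-2.883   0.1014  6.0907] 0.02285484049070932
0.096 0.09786145375696739 [-4.6054 -0.4834 11.2233] 0.022572877579928475
0.095 0.09779787482839461 [-5.5878 -1.065  15.7108] 0.022924335931377285
0.094 0.09773189965141706 [-7.9961 -1.6194 20.4321] 0.022795023627765826
0.093 0.09769736223417934 [-10.1601  -2.0489  25.6375] 0.023121309783753066
0.092 0.09764020977259738 [-12.386   -2.5451  29.9099] 0.02324714728328138
[-11.9163  -1.6989  30.6151] [0.507  0.207  0.0976] 29.4667
```

It hit a hard stop at 30 N, with the lid origin about 75 mm up, so the seal is home. Next I'll release, retreat and check before touching the bail.

```bash
cat >> h.py <<'E'
def wf(y,z,x=0): return WP+R.from_euler("z",WY).apply([x,y,z])
E
python3 - <<'E'
from h import *
from station import bot
bot.move_straight([*WP[:2],.0965],feed=.02); print(bot.read_force())
bot.let_go(); bot.move_straight([*WP[:2],.29],feed=.2)
bot.close(10)
bot.move_straight(wf(.175,.29),feed=.2)
for y,z in((.175,.29),(.175,.2),(.16,.19),(0,.17),(-.045,.1)): print(bot.ik(wf(y,z),DN))
print(bot.read_time_s(),bot.read_opening())
for n in C: cv2.imwrite(f"pics/{n}5.png",bot.read_camera(n)["pixels"])
t=[]
for n,x,y in[("scene",290,150),("top",90,130)]:
    a=cr(cv2.imread(f"pics/{n}5.png"),x,y,110,110,36/10)
    for an,col in((1.93,(0,255,255)),(2.1,(255,0,255))):
        poly(a,n,np.array([wf(.075,.102,-.032),*[wf(.075-.12*np.cos(an),.102+.12*np.sin(an),s) for s in(-.032,.032)],wf(.075,.102,.032)]),x,y,3.6,col)
    poly(a,n,circ(.055,.095)+WP,x,y,3.6,(0,0,255)); t.append(a)
cv2.imwrite("pics/c7.png",np.hstack(t))
E
```

```text
[-4.8247 -0.2025 11.4836]
[ 0.8421  0.4248  0.2368 -0.     -1.3828  2.0485]
[ 0.8421  0.4703  0.087  -0.     -1.1876  2.0485]
[ 0.8312  0.4583  0.0416 -0.     -1.154   2.0593]
[ 0.684   0.2984 -0.2616 -0.     -1.0108  2.2066]
[ 0.6296  0.3384 -0.4099 -0.     -0.8225  2.2609]
34.75 0.0002804727246038673
```

View pics/c7.png

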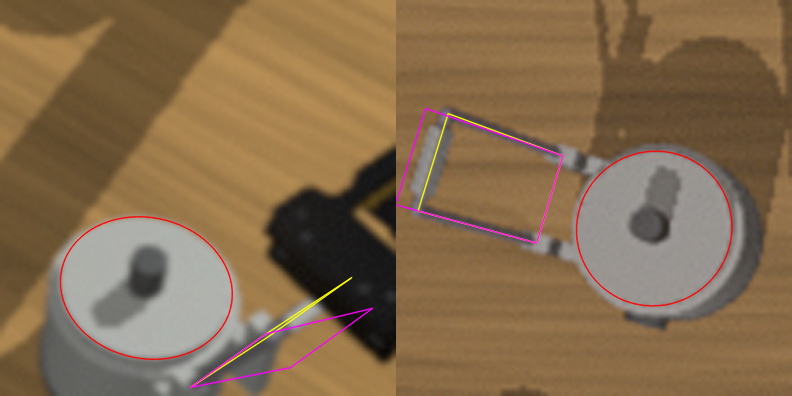

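The lid sits level and concentric: it matches the red circle in both views. The bail is at about 1.95 rad, with its bar near (430,160) in the top tile. Now I'll swing the bail.

```bash
python3 - <<'E'
from h import *
from station import bot
bot.move_straight(wf(.175,.20),feed=.2); f0=np.array(bot.read_force()); inv=R.from_euler("z",-WY)
for a in np.arange(2.1,.69,-.1):
    y,z=.075-.12*np.cos(a),.102+.12*np.sin(a)
    bot.move_straight(wf(y+.0165,z-.012),feed=.09)
    f=inv.apply(np.array(bot.read_force())-f0); print(round(a,2),f)
    if np.linalg.norm(f)>20: print("STOP"); break
print(bot.read_time_s())
P=np.array(bot.read_tcp_pos()); bot.move_straight(P+[0,0,.06],feed=.15)
for n in C: cv2.imwrite(f"pics/{n}6.png",bot.read_camera(n)["pixels"])
t=[cr(cv2.imread(f"pics/{n}6.png"),x,y,110,110,3.6) for n,x,y in[("scene",280,150),("top",90,130)]]
cv2.imwrite("pics/c8.png",np.hstack(t))
E
```

```text
2.1 [ 0.2833 -0.5479  0.2703]
2.0 [-1.0338 -0.4993 -0.6568]
1.9 [-0.691   0.0396 -0.7805]
1.8 [-0.0151 -0.1938  0.2363]
1.7 [ 0.6599  0.2614 -0.1187]
1.6 [ 0.4233 -0.8446 -1.2037]
1.5 [ 0.4701  0.0146 -0.4293]
1.4 [ 0.6129 -0.3914 -0.2674]
1.3 [-0.1533  0.1615 -0.655 ]
1.2 [-0.1112 -0.5069  0.2159]
1.1 [-0.0623  0.2669 -0.4871]
1.0 [ 0.2334 -0.5081 -0.0481]
0.9 [-0.1756  0.4748 -0.3797]
0.8 [-0.2486 -0.1532  0.526 ]
0.7 [-0.1018 -0.0854 -0.1683]
39.8333
```

View pics/c8.png

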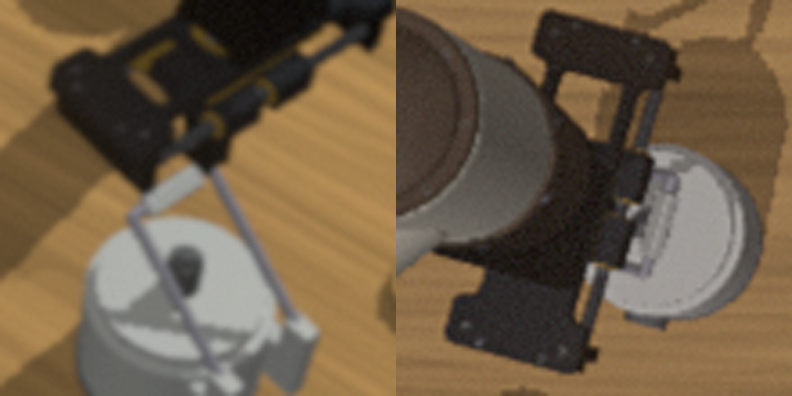

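The bail has swung forward over the lid to about 0.7 rad, with its bar near (655,215) in the top tile. Now I'll press the pad down from above along the arc.

```bash
python3 - <<'E'
from h import *
from station import bot
inv=R.from_euler("z",-WY); f0=np.array(bot.read_force())
bot.move_straight(wf(-.012,.225),feed=.15)
for a in [.85,.75,.65,.55,.45,.35,.25,.18,.12,.08,.05,.03,.015,0,-.015,-.03,-.05,-.07,-.09]:
    y,z=.075-.12*np.cos(a),.102+.12*np.sin(a)+.005
    bot.move_straight(wf(y,z),feed=.08 if a>.2 else .04)
    f=inv.apply(np.array(bot.read_force())-f0); print(a,f,round(bot.read_tcp_pos()[2],4))
    if f[2]>18: break
P=np.array(bot.read_tcp_pos()); bot.move_straight(P+[0,0,.15],feed=.2)
bot.move_pose([.40,-.2,.3],[3.1416,0,-1.3])
print(bot.read_time_s())
for n in C: cv2.imwrite(f"pics/{n}7.png",bot.read_camera(n)["pixels"])
t=[]
for n,x,y in[("scene",280,170),("top",105,145)]:
    a=cr(cv2.imread(f"pics/{n}7.png"),x,y,100,100,4)
    for an,col in((0,(0,255,255)),(.15,(255,0,255))):
        poly(a,n,np.array([wf(.075,.102,-.032),*[wf(.075-.12*np.cos(an),.102+.12*np.sin(an),s) for s in(-.032,.032)],wf(.075,.102,.032)]),x,y,4,col)
    t.append(a)
cv2.imwrite("pics/c9.png",np.hstack(t))
E
```

```text
0.85 [0.7079 0.4259 0.1135] 0.1969
0.75 [ 1.2418  0.7304 -1.324 ] 0.1886
0.65 [1.2208 0.0413 0.6615] 0.1793
0.55 [ 0.3671  0.0906 -0.6098] 0.1694
0.45 [ 1.1354  0.6982 -0.3889] 0.1589
0.35 [ 1.434   0.7803 -0.6263] 0.1479
0.25 [0.8158 0.3949 0.6403] 0.1365
0.18 [ 2.0621 -0.3332 -0.6822] 0.1282
0.12 [ 1.6562 -0.9927 -0.5572] 0.121
0.08 [ 1.3587  0.0002 -0.2061] 0.1162
0.05 [ 1.1532 -0.0896 -0.2057] 0.1127
0.03 [ 1.273  -0.6466 -0.6302] 0.1104
0.015 [ 1.6208 -0.1223 -0.8223] 0.1087
0 [ 0.3266 -0.3673  2.246 ] 0.1074
-0.015 [-2.7883 -1.0145 12.4623] 0.1072
-0.03 [-5.7596 -2.2126 19.997 ] 0.107
48.075
```

View pics/c9.png

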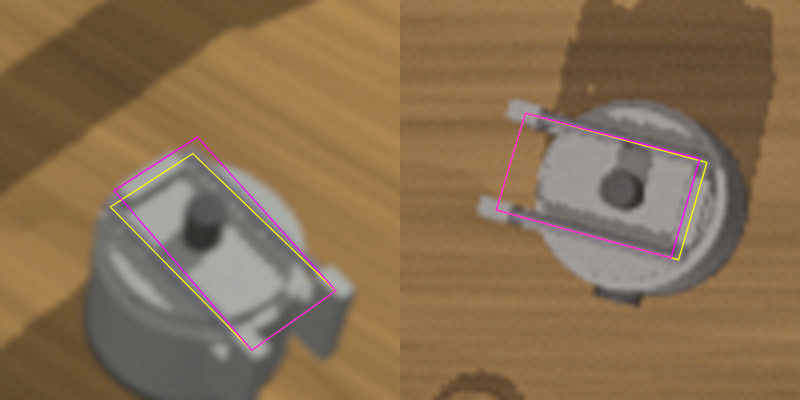

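The bail lies on the closed (yellow) outline in both views. It met its hard stop at 107 mm, the pad-top height when closed, and the robot is clear.

```bash
python3 -c "
from station import bot
print(bot.hand_in())"
```

```text
the job is handed in; nothing more can be done
None
```

I handed the job in at about 48 s, with no verdict returned: the lid was laid flat knob up and released, then seated on the warmer and pressed to a hard stop at about 31 N; the bail was then pushed down to its stop, and no bystander was touched.

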